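Put the serving boards away in the pantry

TASK

Put the wooden boards away: take the paddle with the hole out of the slotted block and hang it by its hole on the stand's hook, and slide the plain wooden board that sticks out of the block fully home in its slot, against the stop. Leave the white board in the block and everything else on the counter standing where it is.

Things in the scene. Friction and masses are not known exactly. Their poses are not given: they have to be found in the camera images.
- rack: Fixed slotted wooden block, 154 (x) x 148 (y) x 50 mm high, origin on the counter under the middle of the slots. Three slots run along its y, at x = -50, 0, +50 mm: 18 mm wide, 40 mm deep (floor at z = 10 mm), open at the +y end (y = +70 mm), closed at the -y end by a stop wall (inner face at y = -70 mm). Boards stand on edge in the slots.
- stand: Fixed dark steel hanging stand: foot 130 (x) x 110 (y) x 12 mm, origin under the foot's centre; a 14 mm thick upright post at its x = +45 mm, topped by an 18 mm ball (top at z = 265 mm), carries one hook.
- hook_mid (a point): Top of the stand's hook bar, midway along it, at x = +5, z = 257 mm in the stand's frame; axes as the stand's. The bar is round, 8 mm thick; it leaves the post 40 mm in +x from here and runs to 35 mm in -x, rising 6 mm in all; there it bends up into a short tip, whose top is 43 mm in -x and 10 mm above this point.
- paddle: Light wooden serving paddle with a hole in its neck, 14 mm thick (x), standing upright in one of the slots, neck up. Blade 110 mm wide (y), z = 0 to 120 mm; neck 46 mm wide, z = 120 to 190 mm. Origin at the middle of its lower edge, on the slot floor. About 0.18 kg.
- paddle_hole (a point): Centre of the 30 mm round hole through the paddle's neck (along its x), 164 mm above its lower edge and 26 mm below its top; axes as the paddle's.
- board: Plain light wooden board, no neck or hole, 14 mm thick (x), 150 mm long (y), 120 mm tall (z), standing on edge in another slot and sticking out of its open end. Origin on its lower edge: inner end at y = -20, outer end at y = +130 mm. Home when its inner end meets the stop wall; its outer end then stands 10 mm out of the block. About 0.18 kg.
- board_end (a point): Middle of the thickness of the plain board's outer end face, 90 mm above its lower edge; axes as the board's.
- small_board: Small white plastic board, 14 x 110 x 90 mm tall, standing in the remaining slot wholly within the block's length; a bystander. Origin at the middle of its lower edge.
- bowl: Bystander: white bowl, 110 mm across, 45 mm high, origin under its centre.
- flask: Bystander: white bottle with black cap, 52 mm across, about 150 mm high, origin under its centre.
- mug: Bystander: white mug, 76 mm across, 85 mm high, origin under its centre.
- jar: Bystander: glass jar with steel lid, 68 mm across, about 100 mm high, origin under its centre.
- ramekin: Bystander: small black cup, 70 mm across, 40 mm high, origin under its centre.
- tin: Bystander: aluminium can, 72 mm across, 90 mm high, origin under its centre.
There are look-alikes about, which are no part of the job. What is shaped like the paddle but green is not meant.

How it is judged:
By the outcome, as a careful person would: the job done as asked, in the order asked, and still so for the second after the job is handed in, with the robot touching nothing.
It also fails if it takes over 53 s, if anything falls off the work surface, if the arm or the gripper's body presses on something with over 40 N, if the wrist force passes 120 N, or if a joint passes its speed limit or range.

ROBOT

A 6-joint arm with a two-finger parallel gripper is mounted at the origin on the work surface. World frame = base frame: x ahead of the robot, y to its left, z up, the work surface at z = 0. Lengths are in mm, angles in rad, forces in N, time in s.
With the tool pointing down it reaches from about 275 to 825 mm from the base axis. Payload 5.2 kg.
Tool frame: the origin (TCP) lies between the finger pads; the fingertips stand 14 mm ahead of it and the grasp point (between the pads) lies 5 mm behind it; z points along the fingers, y is the direction in which the jaws open and shut (so a half turn about z gives the same grasp; the last joint's range is limited). The gripper opens to 93 mm and grips with 3 to 60 N. Pads are 15 mm wide; open, the fingers measure 128 mm over their backs; the gripper's body (75 mm by 188 mm) begins 65 mm behind the grasp point.
Start: joints at [1.027, 0.259, 1.535, -0, 1.348, -0.203], TCP at [183.811, 518.381, 232.653] pointing down, gripper open.
Joint ranges: [-3.14, 3.14], [-0.91, 2.08], [0.19, 2.58], [-1.22, 4.36], [0.22, 2.71], [-3.12, 3.12]. Speed limits (rad/s): [2.57, 2.57, 3.14, 3.14, 3.14, 3.14].

INTERFACE

Orientations are given as a unit quaternion [x, y, z, w].
In Python, from station import readout, viewer, bot gives the robot as it stands. The module is installed in compiled form; this text tells all that it offers.
- The arm moves only by the shell command python3 -m pendant 'ROWS' [FORCE]. ROWS is text: rows parted by semicolons, each of 7 numbers parted by spaces: the turn, a rotation vector about the world's x, y, z in degrees, then the shift along the world's x, y, z in mm, then the closure, from -1 (fully open) to 1 (shut). A call has 1 to 10 rows; each row is the pose to reach, as a shift and turn from the pose commanded when the call began; what a row does not reach only later rows make up. A row lasts 1/8 s, in which the tool goes at most 62.5 mm and 10.7 degrees, less where a joint would pass 70% of its speed; a pose out of reach is approached as far as the arm can. A call with a gripper value outside its range is refused whole. The fingers move at their own pace and stop on an object; FORCE is the grip in N (left out, the last holds). Time passes only in rows, so rows that repeat a pose let the fingers close. It gives the time, the measured TCP pose, the force and the opening at its end, in the units of the state.
- readout.observe(): the state, without advancing time (a new reading comes with each control period).
- viewer.get_image(name): name is "scene" or "top"; returns a dict with "frame" (480x640x3 uint8, red, green, blue), "vfov" (degrees; the focal length in pixels is half the picture's height over the tangent of half this angle, whatever the lens; pixels are square), "cx", "cy" (the principal point, pixels), "dist_coeffs" ([k1, k2, p1, p2, k3] as OpenCV has them; the pictures are not rectified), "cam_to_world" (4x4, takes a point from camera to world coordinates). Camera axes: x right, y up, looking along -z (the intrinsics and any distortion apply to the point x, -y, -z); pixel columns grow to the right and rows downward; lengths in mm; the calibration is good to about 2 mm. A picture is of the moment at which its call begins. There is no depth.
- bot.hand_in(): hands the job in, once; it reports no verdict.
The state is a dict: "clock": time; "qpos": joint angles; "dq": joint speeds; "joint_efforts": joint torques, N m; "tool_pos": TCP position; "ee_rot": TCP orientation; "force": force on the tool from outside, world axes, zero at the start; "ft_torque": the same for the moment, N m; "width": finger opening in mm.
Only numpy, scipy, OpenCV 4.12 (cv2) and the standard library are available. Lean on these libraries where they do the work, as an engineer would, in place of code of your own. Each camera call takes 0.05 s, during which the arm holds its last target. There are 200 camera calls.

## Working session

There is one attempt and no reset: what is moved stays moved. The work goes in short steps, Python scripts to look and compute and a shell command to move; the robot and the scene stay as the last step left them, time stands still between calls to the robot, and variables do not carry over. Pictures are saved under pics/ and viewed, about 8 in all and at most 12, crops included, and the job is handed in when it is done.

```bash
mkdir -p pics; cat > h.py <<'E'
import numpy as np, cv2
from station import readout, viewer, bot
def grab(n,f):
    d=viewer.get_image(n); cv2.imwrite('pics/'+f,cv2.cvtColor(d['frame'],cv2.COLOR_RGB2BGR)); return d
def K(d):
    h=d['frame'].shape[0]; f=h/2/np.tan(np.radians(d['vfov'])/2)
    return np.array([[f,0,d['cx']],[0,f,d['cy']],[0,0,1.]])
def ray(d,px):
    p=cv2.undistortPoints(np.array([[px]],float),K(d),np.array(d['dist_coeffs'],float))[0,0]
    T=np.array(d['cam_to_world']); v=T[:3,:3]@np.array([p[0],-p[1],-1]); return T[:3,3],v/np.linalg.norm(v)
def onz(d,px,z):
    o,v=ray(d,px); return o+v*(z-o[2])/v[2]
def tri(d1,p1,d2,p2):
    o1,v1=ray(d1,p1);o2,v2=ray(d2,p2)
    s=np.linalg.lstsq(np.c_[v1,-v2],o2-o1,rcond=None)[0]; a=o1+s[0]*v1;b=o2+s[1]*v2
    return (a+b)/2,np.linalg.norm(a-b)
def proj(d,P):
    T=np.linalg.inv(np.array(d['cam_to_world'])); c=T[:3,:3]@np.array(P,float)+T[:3,3]
    return cv2.projectPoints(np.array([[c[0],-c[1],-c[2]]]),np.zeros(3),np.zeros(3),K(d),np.array(d['dist_coeffs'],float))[0].ravel()
E
python3 - <<'E'
from h import *
import pickle
ds={n:grab(n,n+'0.png') for n in('scene','top')}
pickle.dump(ds,open('d0.pkl','wb'))
for n,d in ds.items(): print(n,d['vfov'],d['cx'],d['cy'],d['dist_coeffs'],np.round(d['cam_to_world'],3).tolist())
print(readout.observe())
E
```

```text
scene 53.96863977991885 327.19746886472245 233.261311295279 [0.00715435 0.         0.         0.         0.        ] [[0.671, -0.582, 0.458, 1112.101], [0.741, 0.538, -0.402, -489.725], [-0.012, 0.61, 0.792, 1211.123], [0.0, 0.0, 0.0, 1.0]]
top 51.245385656551896 310.7371821878544 236.0164553605804 [0.000906 0.       0.       0.       0.      ] [[-0.051, 0.979, -0.199, 288.321], [-0.999, -0.05, 0.011, 30.9], [0.001, 0.2, 0.98, 1269.182], [0.0, 0.0, 0.0, 1.0]]
{'clock': 0.1, 'qpos': array([ 1.02721189e+00,  2.59284468e-01,  1.53592590e+00,  7.26716642e-06,
        1.34799316e+00, -2.02779178e-01]), 'dq': array([-9.98767428e-05, -1.70872246e-03, -2.14445895e-03,  1.19305283e-03,
       -1.51169441e-04,  1.15506389e-03]), 'joint_efforts': array([ 2.15191743e-03, -4.38208795e+01, -2.84645462e+01,  7.19891349e-02,
        3.62886535e-02, -3.62904962e-05]), 'tool_pos': array([183.56543083, 517.99147655, 231.91225179]), 'ee_rot': array([ 1.69579901e-01,  9.85516113e-01, -7.48711556e-04, -2.96946677e-04]), 'force': array([-0.07439475, -0.26648466,  0.86404557]), 'ft_torque': array([ 0.01823171,  0.02602127, -0.01209549]), 'width': 92.86089503443547}
```

View pics/scene0.png

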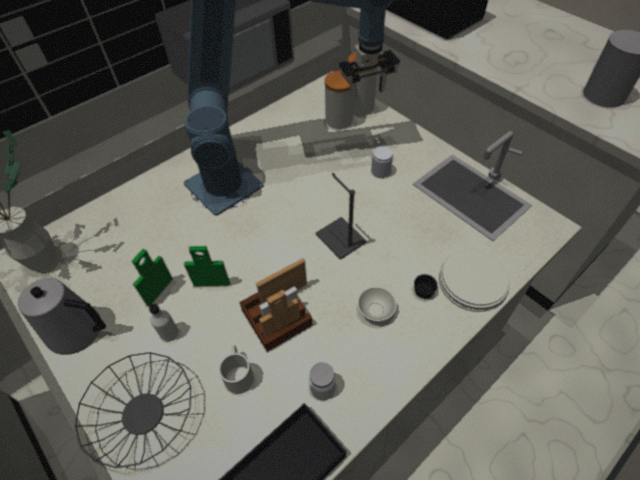

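View pics/top0.png

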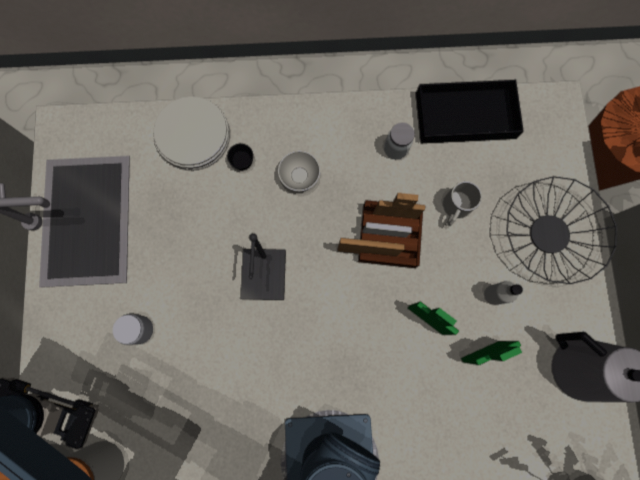

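The top view has the rack near (391,235), its open end to the left (+y), with the board sticking out at (345,245), the paddle at (403,205) and the stand at (262,270). The scene view has the rack at (277,305) and the stand at (343,220). Next I'll make zoomed crops of the rack and stand.

```bash
python3 - <<'E'
import cv2,numpy as np
t=cv2.imread('pics/top0.png');s=cv2.imread('pics/scene0.png')
f=lambda a,k:cv2.convertScaleAbs(cv2.resize(a,None,fx=k,fy=k,interpolation=cv2.INTER_CUBIC),alpha=1.6,beta=15)
cv2.imwrite('pics/tc.png',f(t[180:310,230:430],4))
cv2.imwrite('pics/sc.png',f(s[165:355,230:400],3.1))
E
```

```text
(no output)
```

View pics/tc.png

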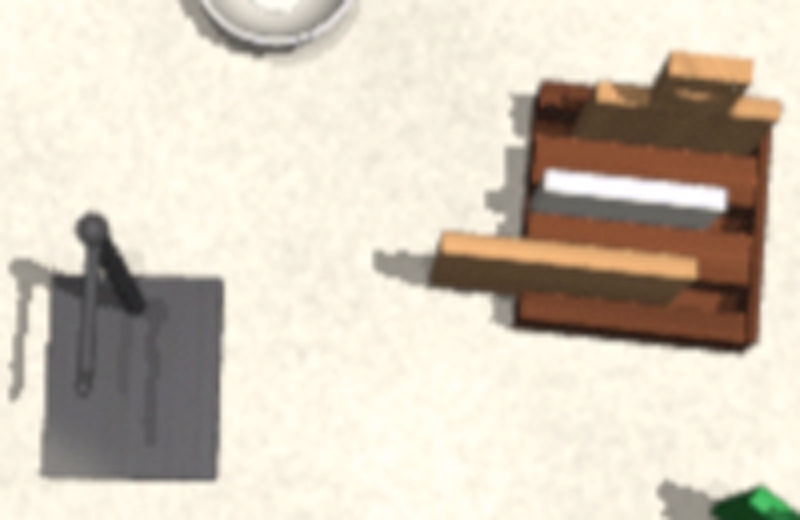

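View pics/sc.png

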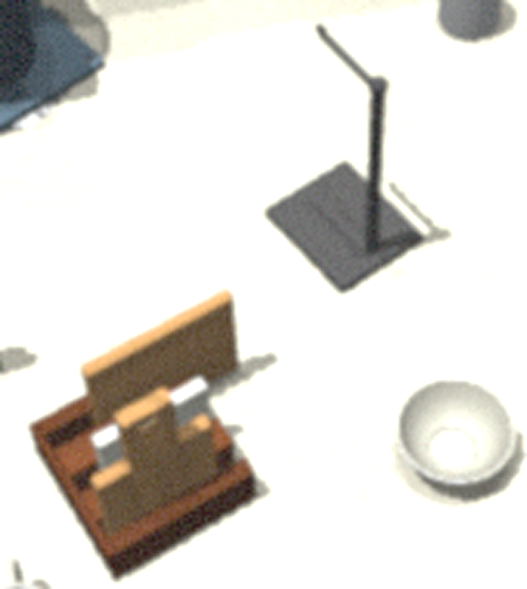

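```bash
python3 - <<'E'
from h import *
import pickle
ds=pickle.load(open('d0.pkl','rb'));t=ds['top'];s=ds['scene']
C=lambda u,v:((u+.5)/4-.5+230,(v+.5)/4-.5+180)
S=lambda u,v:((u+.5)/3.1-.5+230,(v+.5)/3.1-.5+165)
im=cv2.resize(t['frame'][180:310,230:430],None,fx=4,fy=4,interpolation=cv2.INTER_CUBIC)
hsv=cv2.cvtColor(im,cv2.COLOR_RGB2HSV)
def blobs(m,z,nm,amin):
    for c in cv2.findContours(m.astype(np.uint8),cv2.RETR_EXTERNAL,cv2.CHAIN_APPROX_NONE)[0]:
        if cv2.contourArea(c)<amin: continue
        # work in world plane
        w=np.array([onz(t,C(*p[0]),z)[:2] for p in c],np.float32)
        r=cv2.minAreaRect(w); print(nm,z,'px',c[:,0].mean(0).round(),'ctr',np.round(r[0],1),'size',np.round(r[1],1),'ang',round(r[2],1))
print(hsv[245,560],hsv[68,710],hsv[400,150],hsv[190,640],hsv[250,100])
org=(hsv[...,0]>5)&(hsv[...,0]<25)&(hsv[...,2]>125)&(hsv[...,1]>90)
for z in(130,200): blobs(org,z,'org',300)
blobs((hsv[...,1]<40)&(hsv[...,2]>135)&(np.arange(520)[:,None]>160)&(np.arange(520)[:,None]<230)&(np.arange(800)>535)&(np.arange(800)<735),100,'white',300)
blobs((hsv[...,2]<90)&(np.arange(800)<300)&(np.arange(520)[:,None]>275),12,'foot',3000)
print('foot corners',[onz(t,C(*p),12)[:2].round(1) for p in((50,275),(222,280),(216,478),(42,476))])
print('rack corners',[onz(t,C(*p),50)[:2].round(1) for p in((541,83),(520,318),(757,338))])
print('ball',tri(t,C(92,228),s,S(377,84)),'tip',tri(t,C(84,388),s,S(322,30)))
print('ball z256',onz(t,C(92,228),256),'tip z265',onz(t,C(84,388),265))
for n,a,b in(('board outer',(441,245),(235,310)),('board inner',(696,269),(88,368))): print(n,tri(t,C(*a),s,S(*b)))
print('paddle top mid',onz(t,C(710,68),200),tri(t,C(710,68),s,S(143,405)))
E
```

```text
[ 15 139 112] [ 15 132 139] [150   6  46] [130  10 155] [ 0  0 30]
org 130 px [569. 255.] ctr [ 495.8 -122.2] size [144.9  10.4] ang 80.6
org 130 px [760. 108.] ctr [ 578.4 -240.5] size [24.2  9.7] ang 81.6
org 130 px [712.  66.] ctr [ 604.5 -215.2] size [46.8 12.2] ang 80.7
org 200 px [569. 255.] ctr [ 483.1 -112.8] size [136.    9.7] ang 80.6
org 200 px [760. 108.] ctr [ 560.6 -223.8] size [22.7  9.1] ang 81.6
org 200 px [712.  66.] ctr [ 585.1 -200.1] size [43.9 11.5] ang 80.7
white 100 px [635. 190.] ctr [ 538.9 -168.8] size [105.4  10.6] ang 80.8
foot 12 px [103. 365.] ctr [453.6 152.5] size [130.4 129.5] ang 85.7
foot corners [array([520.7, 193.2]), array([512. ,  83.8]), array([386.7,  92.7]), array([393.4, 201.2])]
rack corners [array([ 621. , -123.8]), array([ 472.2, -100.1]), array([ 452.4, -244.7])]
ball (array([498.83058741, 139.27521124, 257.42653993]), np.float64(0.17994971881907387)) tip (array([416.9252773 , 146.76133785, 258.37368046]), np.float64(2.784704644096083))
ball z256 [499.17919119 139.50401297 256.        ] tip z265 [415.31010625 144.83187795 265.        ]
board outer (array([511.29069833, -48.99322764, 103.14070728]), np.float64(3.887908901683043))
board inner (array([ 484.89513691, -192.91858512,  130.01333272]), np.float64(5.206559893180349))
paddle top mid [ 583.95259706 -198.94140305  200.        ] (array([ 583.99162212, -198.81222379,  200.09830788]), np.float64(0.253265274834193))
```

The measurements agree with each other and with the given sizes:
- **Rack:** yaw is about -9.3°.
- **Paddle:** the top centre is near (584.7, -199.5, 200), and triangulation puts it at z = 200.1. It stands upright, 50.5 mm in x from the white board.
- **Stand:** yaw is about -3.6°. Hook_mid is near (458.8, 142.2, 257).

I'll grip the neck across its 46 mm width, so the fingers straddle the hook bar.

```bash
python3 -m pendant '0 0 1 5 -10 45 -1; 0 0 2 30 -50 70 -1; 0 0 4 60 -100 70 -1; 0 0 5 90 -155 70 -1; 0 0 6 120 -210 70 -1; 0 0 7 150 -265 70 -1; 0 0 8 180 -318 70 -1; 0 0 9 210 -372 70 -1; 0 0 10 240 -426 70 -1; 0 0 10.2 270 -480 70 -1' && python3 -m pendant '0 0 0 30 -50 0 -1; 0 0 0 60 -100 0 -1; 0 0 0 90 -150 0 -1; 0 0 0 115 -200 0 -1; 0 0 0 131 -238 0 -1; 0 0 0 131 -238 0 -1; 0 0 0 131 -238 0 -1'
```

```text
clock: 1.35
tool_pos: [454.3, 36.4, 302.5]
ee_rot: [0.081, 0.997, 0.0, -0.0]
force: [0.7, 0.6, 0.1]
width: 93.3
clock: 2.22
tool_pos: [584.4, -199.0, 302.0]
ee_rot: [0.081, 0.997, 0.001, -0.001]
force: [-0.3, -0.2, -0.4]
width: 92.9
```

```bash
python3 -m pendant '0 0 0 0 0 -45 -1; 0 0 0 0 0 -90 -1; 0 0 0 0 0 -120 -1; 0 0 0 0 0 -135 -1; 0 0 0 0 0 -135 -1; 0 0 0 0 0 -135 0.3; 0 0 0 0 0 -135 0.6; 0 0 0 0 0 -135 1; 0 0 0 0 0 -135 1; 0 0 0 0 0 -135 1' 30 && python3 -m pendant '0 0 0 0 0 0 1; 0 0 0 0 0 0 1; 0 0 0 0 0 5 1; 0 0 0 0 0 10 1'
```

```text
clock: 3.48
tool_pos: [584.8, -199.7, 167.7]
ee_rot: [0.081, 0.997, -0.0, 0.0]
force: [-0.4, 0.3, -0.4]
width: 47.5
clock: 3.98
tool_pos: [584.6, -199.4, 177.6]
ee_rot: [0.081, 0.997, 0.0, -0.0]
force: [0.5, 0.0, -2.3]
width: 45.8
```

```bash
python3 -m pendant '0 0 0 0 0 25 1; 0 0 0 0 0 60 1; 0 0 0 0 0 100 1; 0 0 0 0 0 130 1; 0 0 1 -15 15 140 1; 0 0 2 -50 50 140 1; 0 0 3 -90 85 140 1; 0 0 4 -130 125 140 1; 0 0 5 -170 165 140 1; 0 0 5.7 -204 200 140 1' && python3 -m pendant '0 0 0 0 35 0 1; 0 0 0 0 75 0 1; 0 0 0 0 115 -10 1; 0 0 0 0 140 -35 1; 0 0 0 0 147 -60 1; 0 0 0 0 147 -66 1; 0 0 0 0 147 -66 1; 0 0 0 0 147 -66 1' && python3 - <<'E'
from h import *
import pickle
ds={n:grab(n,n+'1.png') for n in('scene','top')}
pickle.dump(ds,open('d1.pkl','wb'))
f=lambda a,k:cv2.convertScaleAbs(cv2.resize(a,None,fx=k,fy=k,interpolation=cv2.INTER_CUBIC),alpha=1.6,beta=15)
t=cv2.imread('pics/top1.png');s=cv2.imread('pics/scene1.png')
cv2.imwrite('pics/c1.png',np.hstack([f(t[200:330,210:310],4),f(s[140:270,290:390],4)]))
print(proj(ds['top'],[415.5,145,265]),proj(ds['scene'],[415.5,145,265]))
E
```

```text
clock: 5.22
tool_pos: [379.0, 1.7, 318.0]
ee_rot: [0.031, 1.0, 0.0, 0.0]
force: [1.3, -0.1, -1.2]
width: 46.0
clock: 6.22
tool_pos: [381.6, 147.0, 252.8]
ee_rot: [0.032, 0.999, 0.0, 0.001]
force: [-0.3, 0.1, -2.0]
width: 45.8
[250.53901073 276.53543648] [332.24162072 172.82256735]
```

View pics/c1.png

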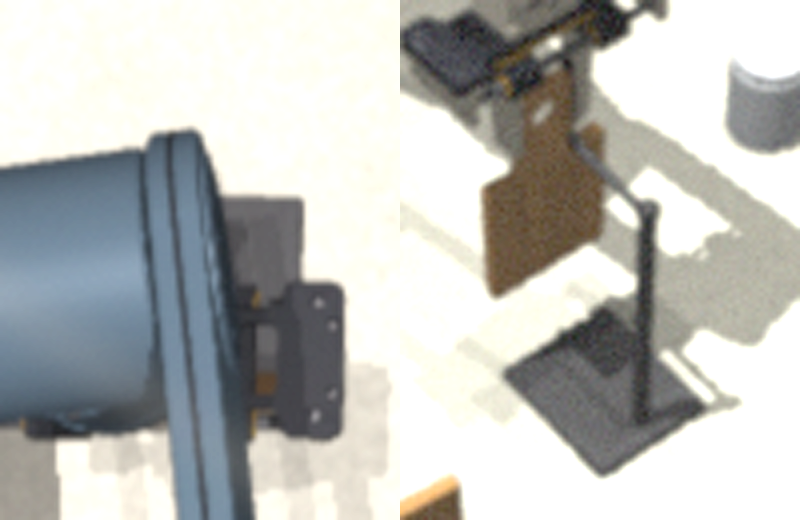

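The crop shows the paddle upright in the gripper, with its hole at crop pixel (543,108), in front of the hook tip at about (578,143). I'll check that hole pixel against the prediction.

```bash
python3 - <<'E'
from h import *
import pickle
s=pickle.load(open('d1.pkl','rb'))['scene']
im=cv2.resize(s['frame'][155:180,312:340],None,fx=1,fy=1)
for z in (252,259,266): print(z,proj(s,[388,146.5,z]),proj(s,[374,147.5,z]))
g=cv2.cvtColor(im,cv2.COLOR_RGB2GRAY); print(g[4:20,4:24])
E
```

```text
252 [326.14081365 170.76793934] [323.1331209  168.05867293]
259 [326.10631266 169.01013156] [323.08640639 166.29855299]
266 [326.07152466 167.23769866] [323.03930467 164.52386109]
[[52 42 29 29 20 23 32 21 11 27 40 45 47 52 46 42 40 44 52 61]
 [67 41 28 15 15 21 14  8 22 29 41 42 43 50 49 44 44 41 57 54]
 [51 46 26 19 13 16 16 25 31 34 42 49 50 49 44 43 39 36 51 57]
 [48 47 34 15 17 29 29 35 40 44 51 45 44 51 43 48 38 39 51 64]
 [51 45 16 25 32 30 39 45 44 46 47 45 43 46 47 48 40 35 49 59]
 [43 38 32 34 44 39 44 50 47 44 50 54 47 41 47 43 42 40 51 59]
 [49 49 45 48 54 48 49 46 54 57 64 66 56 47 49 38 39 36 51 57]
 [59 58 56 54 55 51 45 48 53 72 82 80 57 48 41 41 41 41 49 57]
 [61 57 59 57 49 45 44 55 68 86 89 78 54 45 48 40 39 36 50 59]
 [58 59 58 56 48 47 52 65 90 94 83 65 48 44 45 44 41 44 51 64]
 [59 57 57 56 52 48 58 74 94 89 69 48 47 48 38 37 40 43 57 77]
 [58 61 61 59 61 49 52 71 81 68 60 48 49 50 46 49 46 51 71 84]
 [59 57 56 60 57 50 50 58 58 53 53 51 48 51 44 43 47 63 79 82]
 [55 63 65 61 53 49 46 52 49 52 50 52 44 48 51 45 45 57 72 64]
 [63 62 58 54 55 47 43 45 48 46 51 50 52 49 41 42 37 42 47 51]
 [62 57 60 61 54 46 46 47 49 50 53 47 51 48 50 39 33 34 40 46]]
```

The hole is seen at about (325,168), against a prediction of (324.6,167.7). That matches, so I'll insert along the stand's +x.

```bash
python3 -m pendant '0 0 0 10 -0.6 0 1; 0 0 0 20 -1.2 0 1; 0 0 0 30 -1.9 0 1; 0 0 0 40 -2.5 0 1; 0 0 0 50 -3.1 0 1; 0 0 0 60 -3.8 0 1; 0 0 0 68 -4.3 0 1; 0 0 0 70 -4.4 0 1; 0 0 0 70 -4.4 0 1' && python3 -m pendant '0 0 0 0 0 -4 1; 0 0 0 0 0 -8 1; 0 0 0 0 0 -10 1; 0 0 0 0 0 -12 1; 0 0 0 0 0 -12 1'
```

```text
clock: 7.45
tool_pos: [450.7, 143.0, 251.6]
ee_rot: [0.032, 0.999, -0.0, -0.0]
force: [0.1, 0.6, -1.5]
width: 45.6
clock: 8.07
tool_pos: [450.7, 143.0, 239.5]
ee_rot: [0.032, 0.999, -0.0, -0.0]
force: [-0.9, -0.3, -2.4]
width: 45.9
```

```bash
python3 -m pendant '0 0 0 0 0 -1 1; 0 0 0 0 0 -2 1; 0 0 0 0 0 -3 1; 0 0 0 0 0 -3 1' && python3 -m pendant '0 0 0 0 0 -0.5 1; 0 0 0 0 0 -1 1;0 0 0 0 0 -1 1'; python3 - <<'E'
from h import *
ds={n:grab(n,n+'2.png') for n in('scene',)}
s=cv2.imread('pics/scene2.png')
f=lambda a,k:cv2.convertScaleAbs(cv2.resize(a,None,fx=k,fy=k,interpolation=cv2.INTER_CUBIC),alpha=1.6,beta=15)
cv2.imwrite('pics/c2.png',f(s[140:270,290:390],4))
E
```

```text
clock: 8.57
tool_pos: [450.9, 143.0, 236.8]
ee_rot: [0.032, 0.999, 0.0, 0.0]
force: [0.4, -0.7, -1.2]
width: 45.9
clock: 8.95
tool_pos: [450.9, 143.0, 236.4]
ee_rot: [0.032, 1.0, 0.0, 0.0]
force: [-2.7, -1.0, 4.4]
width: 46.1
```

View pics/c2.png

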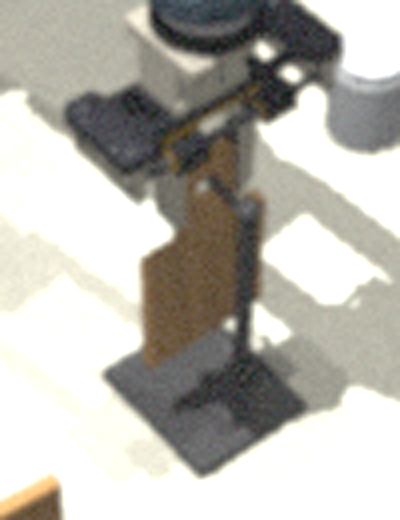

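The bar passes through the hole at crop pixel (205,185). The force changed from -2 to +4.4 N, so the paddle is resting on the bar. I'll release it gently and lift straight off.

```bash
python3 -m pendant '0 0 0 0 0 0.5 0.1; 0 0 0 0 0 0.5 0; 0 0 0 0 0 0.5 -0.1; 0 0 0 0 0 0.5 -0.2; 0 0 0 0 0 0.5 -0.4; 0 0 0 0 0 0.5 -0.8; 0 0 0 0 0 0.5 -0.8; 0 0 0 0 0 0.5 -0.8' 5 && python3 -m pendant '0 0 0 0 0 5 -0.8; 0 0 0 0 0 20 -0.8; 0 0 0 0 0 50 -0.8; 0 0 0 0 0 85 -0.8; 0 0 0 0 0 110 -0.8; 0 0 0 0 0 110 -0.8'; python3 - <<'E'
from h import *
import pickle
ds={n:grab(n,n+'3.png') for n in('scene','top')}
pickle.dump(ds,open('d3.pkl','wb'))
f=lambda a,k:cv2.convertScaleAbs(cv2.resize(a,None,fx=k,fy=k,interpolation=cv2.INTER_CUBIC),alpha=1.6,beta=15)
t=cv2.imread('pics/top3.png');s=cv2.imread('pics/scene3.png')
cv2.imwrite('pics/c3.png',np.hstack([f(t[190:320,330:430],4),f(s[140:270,290:390],4)]))
E
```

```text
clock: 10.0
tool_pos: [450.8, 143.0, 236.1]
ee_rot: [0.032, 0.999, 0.0, -0.0]
force: [0.4, 1.1, 0.9]
width: 83.5
clock: 10.75
tool_pos: [451.9, 143.1, 349.0]
ee_rot: [0.032, 0.999, 0.0, 0.003]
force: [0.5, 0.0, -0.1]
width: 83.5
```

View pics/c3.png

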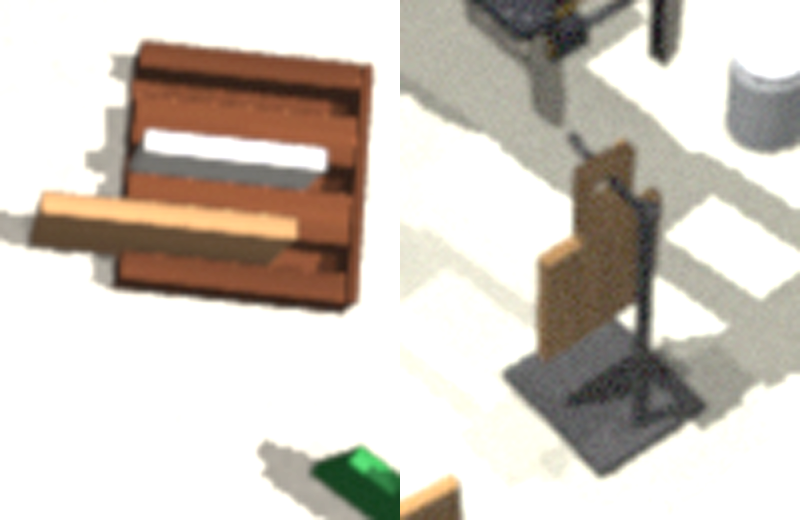

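The paddle hangs clear on the hook, with the neck hole on the bar at crop (610,185). The rack's first slot is empty, and the white board and plain board haven't moved. Now I'll turn the tool and go in front of the board's outer end, at about (508,-48).

```bash
python3 -m pendant '0 0 -5 5 -20 0 1; 0 0 -15 20 -60 0 1; 0 0 -25 40 -100 0 1; 0 0 -35 55 -135 0 1; 0 0 -45 63 -157 0 1; 0 0 -55 63 -157 -5 1; 0 0 -65 63 -157 -15 1; 0 0 -75 63 -157 -30 1; 0 0 -85 63 -157 -60 1; 0 0 -95 63 -157 -100 1' && python3 -m pendant '0 0 -0.7 0 0 -45 1; 0 0 -0.7 0 0 -90 1; 0 0 -0.7 0 0 -130 1; 0 0 -0.7 0 0 -155 1; 0 0 -0.7 0 0 -167 1; 0 0 -0.7 0 0 -167 1; 0 0 -0.7 0 0 -167 1'
```

```text
clock: 12.1
tool_pos: [513.5, -14.0, 244.5]
ee_rot: [0.76, 0.65, -0.0, -0.0]
force: [0.2, 0.5, -0.3]
width: 0.8
clock: 12.98
tool_pos: [514.5, -14.2, 80.0]
ee_rot: [0.762, 0.647, 0.0, 0.001]
force: [-0.1, -0.4, -0.2]
width: 0.5
```

```bash
python3 -m pendant '0 0 0 -1.6 -10 0 1; 0 0 0 -3 -18 0 1; 0 0 0 -4 -24 0 1; 0 0 0 -5 -30 0 1; 0 0 0 -5.9 -36 0 1; 0 0 0 -6.9 -42 0 1; 0 0 0 -7.9 -48 0 1; 0 0 0 -8.7 -53 0 1; 0 0 0 -9.5 -58 0 1; 0 0 0 -9.5 -58 0 1' && python3 -m pendant '0 0 0 -0.3 -2 0 1; 0 0 0 -0.7 -4 0 1; 0 0 0 -1 -6 0 1; 0 0 0 -1 -6 0 1'
```

```text
clock: 14.22
tool_pos: [504.1, -72.6, 79.0]
ee_rot: [0.762, 0.647, -0.0, 0.0]
force: [0.7, 0.4, -0.1]
width: 0.3
clock: 14.72
tool_pos: [503.3, -78.3, 79.1]
ee_rot: [0.762, 0.647, -0.0, 0.0]
force: [0.4, -0.7, -0.2]
width: 0.3
```

```bash
for i in 1; do python3 -m pendant '0 0 0 -0.3 -2 0 1; 0 0 0 -0.5 -3 0 1; 0 0 0 -0.7 -4 0 1; 0 0 0 -0.7 -4 0 1'; python3 -m pendant '0 0 0 -0.2 -1 0 1; 0 0 0 -0.3 -2 0 1; 0 0 0 -0.3 -2 0 1'; done
python3 - <<'E'
from h import *
d=grab('top','top4.png'); t=cv2.imread('pics/top4.png')
cv2.imwrite('pics/c4.png',cv2.convertScaleAbs(cv2.resize(t[190:290,330:450],None,fx=5,fy=5,interpolation=cv2.INTER_CUBIC),alpha=1.6,beta=15))
E
```

```text
clock: 15.22
tool_pos: [502.6, -82.2, 79.2]
ee_rot: [0.762, 0.647, -0.0, 0.0]
force: [-0.2, -0.3, -0.0]
width: 0.6
clock: 15.6
tool_pos: [502.3, -84.1, 79.1]
ee_rot: [0.762, 0.647, -0.0, 0.0]
force: [0.1, 1.4, -1.1]
width: 0.5
```

View pics/c4.png

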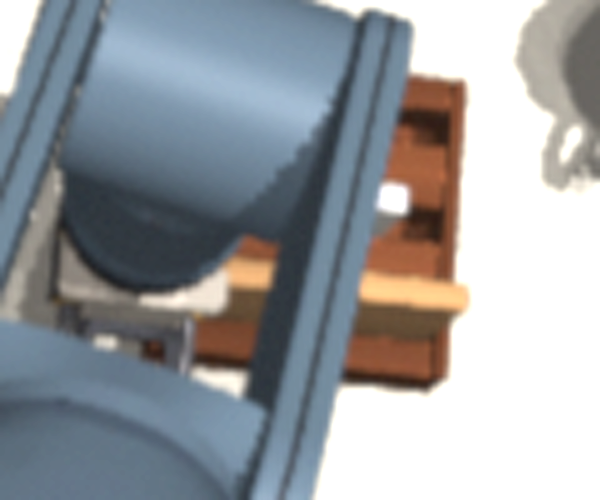

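The board has slid in. Its inner end is at crop (467,297), close to the stop wall. I'll press on in 1 mm steps until the force rises.

```bash
python3 -m pendant '0 0 0 -0.2 -1 0 1; 0 0 0 -0.2 -1 0 1'; python3 -m pendant '0 0 0 -0.2 -1 0 1; 0 0 0 -0.2 -1 0 1';python3 -m pendant '0 0 0 -0.2 -1 0 1; 0 0 0 -0.2 -1 0 1'
python3 - <<'E'
from h import *
import pickle
t=pickle.load(open('d3.pkl','rb'))['top']
ey=np.array([.162,.987])
print('inner',onz(t,(330+467/5,190+297/5),130)[:2]@ey)
print('outer before',onz(t,(330+42/4,190+203/4),130)[:2]@ey,'inner before',onz(t,(330+297/4,190+227/4),130)[:2]@ey)
E
```

```text
clock: 15.9
tool_pos: [502.2, -85.0, 79.2]
ee_rot: [0.762, 0.647, 0.0, -0.0]
force: [0.0, 1.8, -0.2]
width: 0.6
clock: 16.15
tool_pos: [502.0, -85.0, 79.3]
ee_rot: [0.762, 0.647, 0.001, -0.0]
force: [1.0, 6.5, 1.7]
width: 0.6
clock: 16.4
tool_pos: [502.0, -85.1, 79.5]
ee_rot: [0.762, 0.647, 0.001, -0.001]
force: [0.6, 9.5, 3.8]
width: 0.5
inner -160.15339484852447
outer before 32.30696940716675 inner before -115.69789903838398
```

The force rises to 6.5, then 9.5 N with no further travel. The inner end is at rack y of about -160, where the stop wall should be. I'll back off and check.

```bash
python3 -m pendant '0 0 0 0.5 3 0 1; 0 0 0 2 10 0 1; 0 0 0 5 30 0 1; 0 0 0 5 35 10 1; 0 0 0 5 35 60 1; 0 0 0 5 35 120 1; 0 0 0 5 35 180 1; 0 0 0 -20 35 230 1; 0 0 0 -70 35 250 1; 0 0 0 -120 35 250 1' && python3 -m pendant '0 0 0 -50 0 0 1; 0 0 0 -80 0 0 1; 0 0 0 -80 0 0 1;0 0 0 -80 0 0 1'; python3 - <<'E'
from h import *
import pickle
ds={n:grab(n,n+'5.png') for n in('scene','top')}
pickle.dump(ds,open('d5.pkl','wb'))
f=lambda a,k:cv2.convertScaleAbs(cv2.resize(a,None,fx=k,fy=k,interpolation=cv2.INTER_CUBIC),alpha=1.6,beta=15)
t=cv2.imread('pics/top5.png');s=cv2.imread('pics/scene5.png')
cv2.imwrite('pics/c5.png',np.hstack([f(t[180:310,230:430],2.6),cv2.resize(f(s[165:355,230:400],2),(280,338))]))
E
```

```text
clock: 17.65
tool_pos: [381.1, -52.6, 331.7]
ee_rot: [0.762, 0.647, 0.001, 0.002]
force: [-0.1, -0.3, -0.6]
width: 0.8
clock: 18.15
tool_pos: [302.4, -52.4, 329.7]
ee_rot: [0.762, 0.647, 0.0, 0.001]
force: [0.1, -0.2, -0.1]
width: 0.7
```

View pics/c5.png

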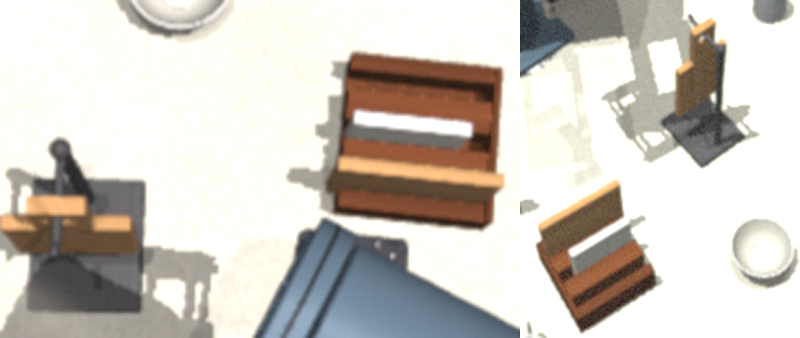

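The paddle hangs on the hook, the white board is in place, and the board sits in its slot with a short overhang at the open end. One numeric check that it is home and level, then I'll hand in.

```bash
python3 - <<'E'
from h import *
import pickle
ey=np.array([.162,.987]); ex=np.array([.987,-.162])
for k in('d3','d5'):
    t=pickle.load(open(k+'.pkl','rb'))['top']
    hsv=cv2.cvtColor(cv2.resize(t['frame'][180:310,330:430],None,fx=4,fy=4,interpolation=cv2.INTER_CUBIC),cv2.COLOR_RGB2HSV)
    m=((hsv[...,0]>5)&(hsv[...,0]<25)&(hsv[...,2]>105)&(hsv[...,1]>90)).astype(np.uint8)
    c=max(cv2.findContours(m,cv2.RETR_EXTERNAL,cv2.CHAIN_APPROX_NONE)[0],key=cv2.contourArea)
    w=np.array([onz(t,((p[0,0]+.5)/4+329.5,(p[0,1]+.5)/4+179.5),130)[:2] for p in c],np.float32)
    r=cv2.minAreaRect(w); y=w@ey; print(k,np.round(r[1],1),round(r[2],1),'y',y.min(),y.max(),'x',np.array(r[0])@ex)
a=pickle.load(open('d3.pkl','rb')); b=pickle.load(open('d5.pkl','rb'))
print('rest diff top rows0-170:',(np.abs(a['top']['frame'][80:185,100:600].astype(int)-b['top']['frame'][80:185,100:600])>60).sum())
E
```

```text
d3 [149.4  14.7] 80.9 y -115.12089614868164 34.294185607910165 x 509.47538790893555
d5 [147.2  14.2] 80.6 y -159.6357680053711 -12.433771820068351 x 509.02669921875
rest diff top rows0-170: 4625
```

```bash
python3 -c "
from h import *
print(bot.hand_in(), readout.observe()['clock'])"
```

```text
the job is handed in; nothing more can be done
the job is handed in; nothing more can be done
```

The paddle hangs by its hole on the stand's hook and the plain board is pushed home against the stop. I handed the job in shortly after 18.2 s on the robot's clock.

- **Paddle:** I gripped it by the neck, lifted it out of the block and threaded the hole over the hook tip. After it settled on the bar I released it. The last pictures show it hanging free.
- **Board:** I pushed it about 45 mm along its slot until the force rose to 9.5 N with no further travel. In the rack's y direction its inner end now measures about -159.6 mm, with the stop wall expected near -161. Its outer end measures -12.4 mm, with -11 expected. Both agree within the measuring error, and its top edge measures as level.
- **White board and the rest:** The white board looks unmoved in its slot. The forces during moves gave no sign of touching anything else.
- **One check did not settle:** a pixel comparison of the far side of the counter before and after the push showed differences. I put these down to the arm and its shadow, but did not confirm it.

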